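Pour only the walnuts out of a two-section snack dish

TASK

Take the two-section wooden snack dish by its upright tab, turn it so that the section with the walnuts faces the rice bowl, and tip it just above the bowl until all three walnuts have rolled in, holding the dish tipped until they lie there. Both biscuits must stay in their section. Then set the dish down upright on the worktop and let go, leaving the bowl where it stands and not disturbing the two shakers and the coffee jar.

Things in the scene. Friction and masses are not known exactly. Their poses are not given: they have to be found in the camera images.
- snack_dish: dark wooden snack dish, loose, about 0.24 kg, 160 (x) by 72 (y) by 34 mm high; origin at the centre of its underside, z up. A divider at x=0 (6 mm thick, 36 high) makes two equal open sections: walnuts in the +x one, biscuits in the -x one. Floor 5 mm thick out to |x|=56 mm, then end boards rise at 55 degrees. Side walls 5 mm. Looks the same both ways round; stands at any yaw.
- dish_rim (a point): middle of the pouring rim of the walnuts' section: x=76, z=34 mm in the dish's frame, 62 mm wide inside. Walnuts stay in until this end is tipped down by about 55 degrees and surely roll out at 70; the biscuits then only slide against the divider. The other section's rim is its mirror image.
- dish_grip (a point): on the dish's upright tab, 80 mm above its underside, axes as the dish's. Tab: flat board over the divider, 10 mm thick (y), 36 wide (x), half-round top at 112 mm; fingers close along y; nothing beside it above 40 mm. A tool that can lean only 45 degrees each way takes it with its body leaning 25 degrees towards the biscuits, then swings through to 45 the other way.
- bowl: white rice bowl with a thin red line, loose, 0.14 kg, 115 mm across the rim, 52 mm high, open inside (inner floor about 12 mm up); origin at the centre of its underside.
- walnut_0: walnut, nearly round, 28 mm across, about 13 g, one of three; origin at its centre.
- walnut_1: walnut, nearly round, 28 mm across, about 13 g, one of three; origin at its centre.
- walnut_2: walnut, nearly round, 28 mm across, about 13 g, one of three; origin at its centre.
- biscuit_0: square biscuit, 26x26x12 mm, about 12 g, one of two; origin at the centre of its underside.
- biscuit_1: square biscuit, 26x26x12 mm, about 12 g, one of two; origin at the centre of its underside.
- tap_spout (a point): fixed: the point of the tap's spout nearest the robot, behind the sink that lies between dish and bowl. The tap reaches back to the wall from here, about 30 mm wide and up to 0.30 m above the worktop; carry the dish past in front of it. A utensil basket hangs on the wall from 0.43 m above the worktop, 110 mm further back than this point and 75 to 280 mm to its right.
- salt_shaker: glass shaker with a grey top, bystander, 44 mm across, 90 mm high, on the dish's side; origin at the centre of its underside.
- pepper_shaker: shaker of the same kind, bystander, on the bowl's side; origin at the centre of its underside.
- coffee: clear jar with a dark lid, bystander, 81 mm across, 167 mm high; origin at the centre of its underside.

How it is judged:
On the way:
1. all three walnuts lie in the bowl while the dish is still held tipped (30 degrees or more) near above it (horizontal distance between each of walnut_0, walnut_1, walnut_2 and bowl below 0.05 m and z of walnut_0 in the frame of bowl between 0.005 and 0.065 m and z of walnut_1 in the frame of bowl between 0.005 and 0.065 m and z of walnut_2 in the frame of bowl between 0.005 and 0.065 m and angle between snack_dish's own z axis and vertical above 0.52 rad and horizontal distance between snack_dish and bowl below 0.2 m), for 0.2 s.
At the end, for the whole second after the job is handed in: All three walnuts lie in the bowl (within 50 mm of its axis), both biscuits lie in their section of the dish, the dish stands upright (3 degrees) and still on the worktop, and the bowl stands upright within 30 mm of where it was (horizontal distance between each of walnut_0, walnut_1, walnut_2 and bowl below 0.05 m and z of walnut_0 in the frame of bowl between 0.005 and 0.065 m and z of walnut_1 in the frame of bowl between 0.005 and 0.065 m and z of walnut_2 in the frame of bowl between 0.005 and 0.065 m and x of biscuit_0 in the frame of snack_dish between -0.078 and 0 m and y of biscuit_0 in the frame of snack_dish between -0.036 and 0.036 m and z of biscuit_0 in the frame of snack_dish between 0 and 0.034 m and x of biscuit_1 in the frame of snack_dish between -0.078 and 0 m and y of biscuit_1 in the frame of snack_dish between -0.036 and 0.036 m and z of biscuit_1 in the frame of snack_dish between 0 and 0.034 m and angle between snack_dish's own z axis and vertical below 0.06 rad and height (world z) of snack_dish between -0.006 and 0.006 m and linear speed of each of snack_dish, bowl below 0.02 m/s and angle between bowl's own z axis and vertical below 0.1 rad and distance of bowl from where it was at the start of the episode below 0.03 m); the robot touches nothing.
It fails at once if a biscuit leaves the dish (distance between any of biscuit_0, biscuit_1 and snack_dish above 0.1 m).
It fails at once if a walnut misses the bowl and falls outside the dish ((distance between walnut_0 and snack_dish above 0.13 m and horizontal distance between walnut_0 and bowl above 0.08 m and height (world z) of walnut_0 below 0.03 m) or (distance between walnut_1 and snack_dish above 0.13 m and horizontal distance between walnut_1 and bowl above 0.08 m and height (world z) of walnut_1 below 0.03 m) or (distance between walnut_2 and snack_dish above 0.13 m and horizontal distance between walnut_2 and bowl above 0.08 m and height (world z) of walnut_2 below 0.03 m)).
It fails at once if the dish is tipped out from high above (its underside's centre over 0.30 m) (angle between snack_dish's own z axis and vertical above 0.9 rad and height (world z) of snack_dish above 0.3 m).
It fails at once if the dish is dropped (in the air with no finger on it) (height (world z) of snack_dish above 0.03 m and contact force between the fingers and snack_dish below 0.2 N).
It fails at once if a shaker or the coffee jar is moved by more than 30 mm (distance of any of salt_shaker, pepper_shaker, coffee from where it was at the start of the episode above 0.03 m).
It also fails if it takes over 64 s, if anything falls off the work surface, if the arm or the gripper's body presses on something with over 40 N, if the wrist force passes 120 N, or if a joint passes its speed limit or range.

ROBOT

A 6-joint arm with a two-finger parallel gripper is mounted at the origin on a cart in front of the work surface, level with it; the furniture and walls round the work are solid. World frame = base frame: x ahead of the robot, y to its left, z up, the work surface at z = 0. Lengths are in m, angles in rad, forces in N, time in s.
With the tool pointing down it reaches from about 0.275 to 0.75 m from the base axis. Payload 10.2 kg.
Tool frame: the origin (TCP) lies at the very end of the fingers, on their centre line; the grasp point (between the pads) lies 19 mm behind it (robot.pinch_z is the distance from the TCP to the grasp point, in m); z points along the fingers, y is the line along which they close (so a half turn about z gives the same grasp; the last joint's range is limited). The gripper opens to 88 mm and grips with 3 to 60 N. Pads are 18 mm wide; open, the fingers measure 123 mm over their backs; the gripper's body (75 mm by 187 mm) begins 45 mm behind the grasp point.
Start: joints at [-1.567, 0.313, 1.498, -0, 1.331, -0.223], TCP at [0.118, -0.512, 0.239] pointing down, gripper open.
Joint ranges: [-2.94, 2.94], [-0.97, 2.17], [0.19, 2.56], [-1.23, 4.37], [0.02, 3.11], [-2.88, 2.88]. Speed limits (rad/s): [2.39, 2.39, 3.01, 3.14, 3.14, 3.14].

INTERFACE

Orientations are given as a rotation vector (axis times angle).
In Python, from station import robot gives the robot as it stands.
- The arm moves only by the tool jog_arm, never from a script. Its argument "rows" is a list that holds one entry, the list of rows, each a list of 7 numbers: the turn, a rotation vector about the tool's x, y, z in fractions of the full range, 1 being 180 degrees, then the shift along the tool's x, y, z in parts of the range, where 1.0 means 1000 mm, then the opening, from 0 (shut) to 1 (fully open). In form: [[[rx, ry, rz, x, y, z, gripper], ...]]. A call has exactly 8 rows; each row is the pose to reach, as a shift and turn from the pose commanded when the call began, along the tool's axes at that moment; what a row does not reach only later rows make up. A row lasts 1/12 s, in which the tool goes at most 41.7 mm and 7.16 degrees, less where a joint would pass 70% of its speed; a pose out of reach is approached as far as the arm can. Shift and turn numbers lie between -1 and 1, and a call with a number outside is refused. A call with a gripper value outside its range is refused whole. The fingers move at their own pace and stop on an object; the grip force is fixed at half the most. Time passes only in rows, so rows that repeat a pose let the fingers close, or fill a call up. It gives the time, the measured TCP pose, the force, the opening and the grip force at its end, in the units of the state.
- robot.state(): the state, without advancing time (a new reading comes with each control period).
- robot.camera(name): name is "side" or "top" or "wrist"; returns a dict with "img" (384x512x3 uint8, red, green, blue), "K" (3x3 intrinsics, pixels), "position" and "rotation" of the camera in the world. Camera axes: x right, y down, z forward; pixel columns grow to the right and rows downward; lengths in m; the calibration is good to about 2 mm. A picture is of the moment at which its call begins. There is no depth.
- robot.finish_job(): hands the job in; it is judged then, once.
The state is a dict: "t": time; "joint_positions": joint angles; "dq": joint speeds; "tau": joint torques, N m; "position": TCP position; "eef_rot": TCP orientation; "wrist_force": force on the tool from outside, world axes, zero at the start; "torque": the same for the moment, N m; "gripper_width": finger opening in m; "grasp_force": force on a finger pad.
Only numpy, scipy, OpenCV 4.12 (cv2) and the standard library are available. Lean on these libraries where they do the work, as an engineer would, in place of code of your own. Each camera call takes 0.05 s, during which the arm holds its last target. There are 200 camera calls.

## Working session

There is one attempt and no reset: what is moved stays moved. The work goes in short steps, Python scripts to look and compute and a tool call to move; the robot and the scene stay as the last step left them, time stands still between calls to the robot, and variables do not carry over. Pictures are saved under pics/ and viewed, at most 10 in all, crops included, and the job is handed in when it is done.

Besides the shell and the picture viewer there is one more tool, called after "Request:" as name(argument=value, ...), one argument or row to a line, values as JSON. jog_arm: Moves the arm, as the interface text tells. Its arguments: {"type":"object","properties":{"rows":{"type":"array"}},"required":["rows"]}

```bash
mkdir -p pics; ls
python3 - <<'E'
from station import robot
import cv2,numpy as np
s=robot.state()
print({k:np.round(v,4).tolist() for k,v in s.items()}, robot.pinch_z)
for n in("top","side"):
    c=robot.camera(n);cv2.imwrite(f"pics/{n}0.png",cv2.resize(c["img"][:,:,::-1],(800,600),interpolation=cv2.INTER_CUBIC))
    print(n,c["K"].tolist(),np.round(c["position"],3),np.round(c["rotation"],3).tolist())
E
```

```text
pics
{'t': 0.0, 'joint_positions': [-1.5674, 0.3134, 1.4984, -0.0, 1.331, -0.2234], 'dq': [-0.0005, -0.0018, -0.0008, -0.0023, -0.0002, 0.0], 'tau': [0.0001, -40.2214, -25.2273, 0.0695, 0.0352, -0.0001], 'position': [0.1181, -0.5113, 0.2382], 'eef_rot': [-3.1202, -0.3554, -0.0002], 'wrist_force': [0.4569, -0.4402, 0.3205], 'torque': [-0.0427, 0.0283, -0.0187], 'grasp_force': 0.0, 'gripper_width': 0.0879} 0.0187
top [[357.0629360649853, 0.0, 253.0163407341962], [0.0, 357.0629360649853, 192.7201063067576], [0.0, 0.0, 1.0]] [ 0.424 -0.031  1.381] [-2.172, 2.206, -0.075]
side [[395.2169233304914, 0.0, 251.3933495118535], [0.0, 395.2169233304914, 188.03414157189331], [0.0, 0.0, 1.0]] [-0.089  0.252  1.199] [-1.409, 2.397, -0.67]
```

View pics/top0.png

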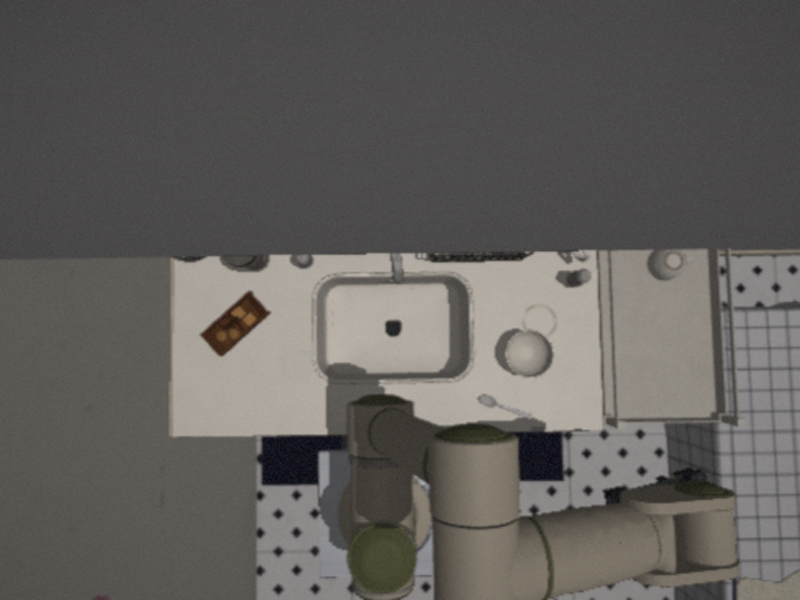

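View pics/side0.png

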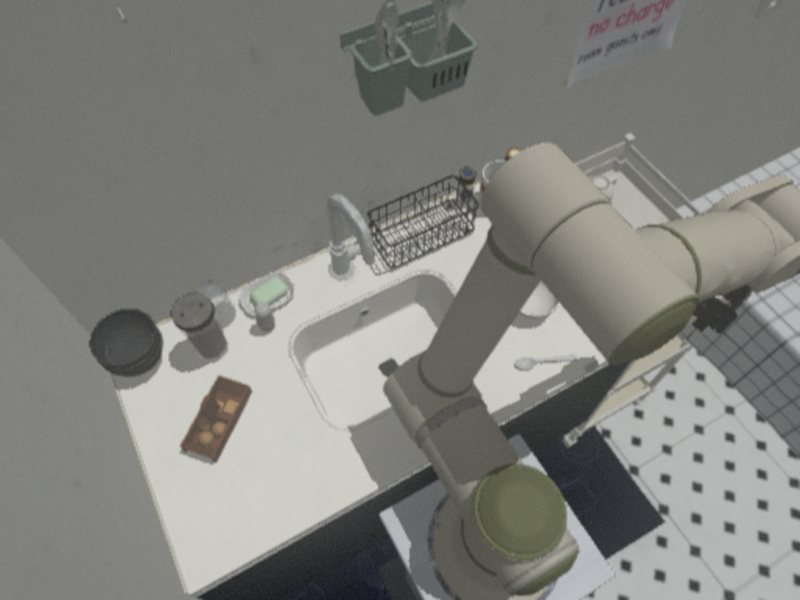

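The top view shows the dish at about (236,323), walnuts at its lower-left end, and the bowl at about (527,352). The shakers are near (302,258) and (575,278), the jar near (245,258) and the tap at (397,268). I'll crop the dish and bowl and measure them.

```bash
cat > h.py <<'E'
from station import robot
import cv2,numpy as np
from scipy.spatial.transform import Rotation as R
def cam(n):
    c=robot.camera(n); c["R"]=R.from_rotvec(c["rotation"]).as_matrix() if np.size(c["rotation"])==3 else np.array(c["rotation"]); return c
def plane(c,uv,z):
    d=c["R"]@np.linalg.inv(c["K"])@np.array([uv[0],uv[1],1.]); p=np.array(c["position"]); return p+d*(z-p[2])/d[2]
def proj(c,P):
    q=c["K"]@(c["R"].T@(np.array(P)-c["position"])); return q[:2]/q[2]
def tri(cs,uvs):
    A=np.zeros((3,3));b=np.zeros(3)
    for c,uv in zip(cs,uvs):
        d=c["R"]@np.linalg.inv(c["K"])@np.array([uv[0],uv[1],1.]);d/=np.linalg.norm(d);M=np.eye(3)-np.outer(d,d);A+=M;b+=M@c["position"]
    return np.linalg.solve(A,b)
def dishmask(c):
    h=cv2.cvtColor(c["img"],cv2.COLOR_RGB2HSV); return cv2.inRange(h,(0,80,20),(25,255,200))
def big(m):
    cs,_=cv2.findContours(m,cv2.RETR_EXTERNAL,cv2.CHAIN_APPROX_NONE); return max(cs,key=cv2.contourArea)
E
python3 - <<'E'
from h import *
t=cam("top");s=cam("side")
for n,c in(("top",t),("side",s)):
    k=big(dishmask(c));r=cv2.minAreaRect(k);b=cv2.boxPoints(r)
    print(n,r,cv2.contourArea(k))
    for z in(0.034,):print([np.round(plane(c,p,z),3).tolist() for p in b],np.round(plane(c,r[0],z),4))
f=800/512
for nm,uv,z in(("bowlrimL",(503,352),.052),("bowlR",(552,352),.052),("bowlT",(527,327),.052),("bowlB",(527,377),.052),("salt",(302,258),.09),("pepper",(578,277),.09),("jar",(245,256),.167),("tap",(398,280),.2),("edgefront",(400,433),0)):
    print(nm,np.round(plane(t,(uv[0]/f,uv[1]/f),z),3))
print("sideTap",np.round(tri([t,s],[(398/f,280/f),(368/f,258/f)]),3))
a=t["img"][180:240,115:185][:,:,::-1];b=t["img"][150:245,305:390][:,:,::-1];d=s["img"][225:310,100:180][:,:,::-1]
z=lambda i:cv2.resize(i,(390,300),interpolation=cv2.INTER_CUBIC)
e=s["img"][150:210,310:380][:,:,::-1]
cv2.imwrite("pics/crop.png",np.vstack([np.hstack([z(a),z(b)]),np.hstack([z(d),z(e)])]))
E
```

```text
top ((149.98155212402344, 206.83230590820312), (18.787925720214844, 41.38051223754883), 48.179832458496094) 727.5
[[0.441, 0.436, 0.034], [0.543, 0.32, 0.034], [0.49, 0.272, 0.034], [0.388, 0.388, 0.034]] [0.4652 0.3542 0.034 ]
side ((144.7821807861328, 259.17822265625), (12.537469863891602, 9.353349685668945), 5.710592269897461) 64.0
[[0.471, 0.352, 0.034], [0.498, 0.339, 0.034], [0.475, 0.306, 0.034], [0.448, 0.32, 0.034]] [0.473  0.3292 0.034 ]
bowlrimL [ 0.386 -0.289  0.052]
bowlR [ 0.385 -0.405  0.052]
bowlT [ 0.445 -0.348  0.052]
bowlB [ 0.327 -0.344  0.052]
salt [0.613 0.181 0.09 ]
pepper [ 0.559 -0.461  0.09 ]
jar [0.608 0.293 0.167]
tap [ 0.546 -0.041  0.2  ]
edgefront [ 0.192 -0.042  0.   ]
sideTap [ 0.548 -0.039  0.194]
```

View pics/crop.png

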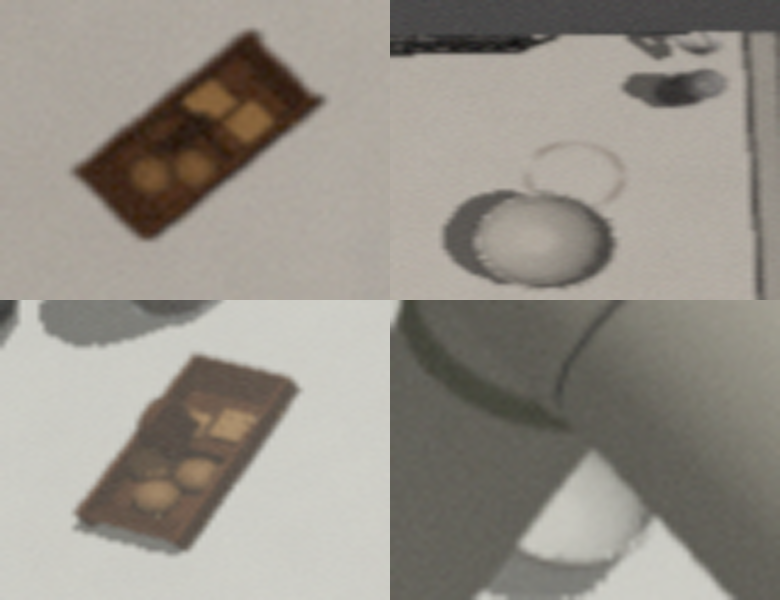

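The dish has two walnuts visible, a third behind the tab, and both biscuits at the upper right. The bowl's dome-like shading is at the right size, and a red-lined ring lies beside it, to be checked once the arm has moved.

```bash
cat >> h.py <<'E'
def pose(grip,psi,th):
    Rt=R.from_euler("ZY",[psi,th],degrees=True)*R.from_euler("x",180,degrees=True)
    return np.array(grip)+Rt.apply([0,0,robot.pinch_z]),Rt
def delta(grip,psi,th):
    s=robot.state();R0=R.from_rotvec(s["eef_rot"]);p,Rt=pose(grip,psi,th)
    rv=(R0.inv()*Rt).as_rotvec();d=R0.inv().apply(p-s["position"])*1000
    print("rot",np.round(rv,3).tolist(),"shift",np.round(d,1).tolist(),"|",round(np.degrees(np.linalg.norm(rv)),1),round(np.linalg.norm(d)))
def now():
    s=robot.state();Rt=R.from_rotvec(s["eef_rot"]);e=(Rt*R.from_euler("x",180,degrees=True)).as_euler("ZYX",degrees=True)
    g=s["position"]-Rt.apply([0,0,robot.pinch_z]);print("t",round(s["t"],2),"grip",np.round(g,4),"psi,th,roll",np.round(e,1),"q",np.round(s["joint_positions"],2),"F",np.round(s["wrist_force"],1),"w",round(s["gripper_width"],4),"gf",round(s["grasp_force"],1))
E
python3 - <<'E'
from h import *
now();delta((.40,-.2,.30),60,0)
s=cam("side");f=800/512
print("jar",plane(s,(195/f,308/f),.167),"salt",plane(s,(263/f,306/f),.09))
E
```

```text
t 0.2 grip [ 0.118  -0.5114  0.2571] psi,th,roll [13. -0.  0.] q [-1.57  0.31  1.5  -0.    1.33 -0.22] F [-0.3 -0.6  0.6] w 0.0881 gf 0.0
rot [-0.001, -0.0, -0.82] shift [344.8, -240.1, -42.7] | 47.0 422
jar [0.62535874 0.30157104 0.167     ] salt [0.61397538 0.1797175  0.09      ]
```

Units first: shifts go in shares of 1000 mm and turns go in shares of 180 degrees. So 296 mm / 1000 = 0.296, 264 mm / 1000 = 0.264, -0.8 rad / 3.1416 = -0.2546.

Request:
jog_arm(
  rows=[
    [[0,0,-0.0318,0.04,-0.028,-0.005,1],[0,0,-0.0637,0.08,-0.056,-0.01,1],[0,0,-0.0955,0.12,-0.084,-0.015,1],[0,0,-0.1273,0.158,-0.11,-0.02,1],[0,0,-0.1592,0.196,-0.136,-0.024,1],[0,0,-0.191,0.232,-0.16,-0.028,1],[0,0,-0.2228,0.264,-0.184,-0.033,1],[0,0,-0.2546,0.296,-0.206,-0.037,1]],
  ],
)

```text
t: 0.92
position: [0.3416, -0.264, 0.273]
eef_rot: [2.733, 1.549, 0.0]
wrist_force: [0.9, -0.7, 0.3]
gripper_width: 0.0879
grasp_force: 0.0
```

Run:
```python
from h import *
now();delta((.40,.13,.30),110,-5)
c=cam("side");cv2.imwrite("pics/side1.png",cv2.resize(c["img"][100:300,200:450][:,:,::-1],(750,600),interpolation=cv2.INTER_CUBIC))
```

```text
t 0.92 grip [ 0.3416 -0.264   0.2917] psi,th,roll [59.1  0.  -0. ] q [-0.93  0.08  1.7  -0.    1.37 -0.39] F [ 0.9 -0.7  0.3] w 0.0879 gf 0.0
rot [0.039, 0.082, -0.888] shift [369.1, -153.5, -8.5] | 51.1 400
```

View pics/side1.png

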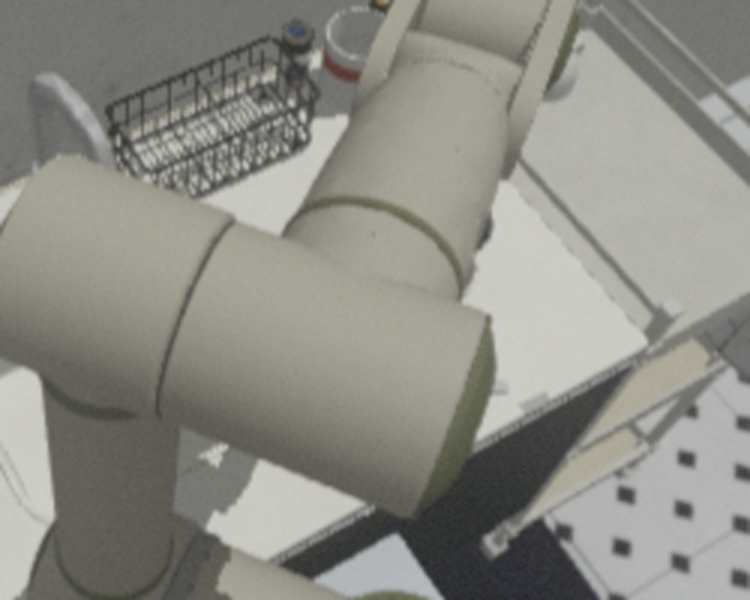

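The arm still hides the bowl in this view, so I'll go on to the dish.

To row units: 304 mm / 1000 = 0.304, 266 mm / 1000 = 0.266, 0.08 rad / 3.1416 = 0.0255.

Request:
jog_arm(
  rows=[
    [[0,0.0032,-0.035,0.038,-0.016,-0.001,1],[0,0.0064,-0.07,0.076,-0.032,-0.002,1],[0,0.0095,-0.105,0.114,-0.048,-0.003,1],[0.0064,0.0127,-0.1401,0.152,-0.064,-0.004,1],[0.0064,0.0159,-0.1751,0.19,-0.08,-0.005,1],[0.0095,0.0191,-0.2101,0.228,-0.096,-0.006,1],[0.0095,0.0223,-0.2451,0.266,-0.112,-0.007,1],[0.0127,0.0255,-0.2801,0.304,-0.128,-0.008,1]],
  ],
)

```text
t: 1.63
position: [0.3882, 0.0625, 0.2809]
eef_rot: [-1.77, -2.508, -0.075]
wrist_force: [1.0, -1.7, 0.6]
gripper_width: 0.0882
grasp_force: 0.0
```

Run:
```python
from h import *
now()
b=pose((0,0,0),131.3,-20)[1].apply([0,0,-1])
delta(np.array([.465,.354,.08])+.15*b,131.3,-20)
c=cam("side");cv2.imwrite("pics/side2.png",cv2.resize(c["img"][100:300,200:450][:,:,::-1],(750,600),interpolation=cv2.INTER_CUBIC))
```

```text
t 1.63 grip [0.3887 0.061  0.2995] psi,th,roll [ 1.096e+02 -5.000e+00  1.000e-01] q [-0.19 -0.01  1.76  0.07  1.43 -0.54] F [ 1.  -1.7  0.6] w 0.0882 gf 0.0
rot [0.081, 0.259, -0.371] shift [199.7, 186.8, 94.9] | 26.4 289
```

View pics/side2.png

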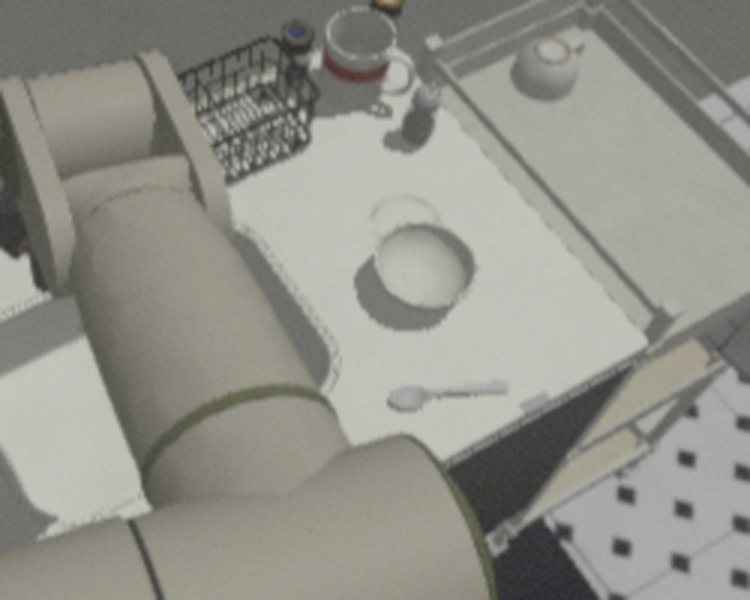

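The bowl at about (424,266) in the crop is plainly an open bowl, with the ring just a mark beside it. The pepper shaker is at (425,110).

To row units: 200 mm / 1000 = 0.2, 100 mm / 1000 = 0.1, 0.19 rad / 3.1416 = 0.0605.

Request:
jog_arm(
  rows=[
    [[0.0032,0.0095,-0.0159,0.025,0.023,0.005,1],[0.0064,0.0191,-0.0286,0.05,0.046,0.015,1],[0.0095,0.0286,-0.0446,0.075,0.07,0.025,1],[0.0127,0.0414,-0.0573,0.1,0.093,0.04,1],[0.0159,0.0509,-0.0732,0.125,0.117,0.055,1],[0.0191,0.0605,-0.0891,0.15,0.14,0.07,1],[0.0223,0.0732,-0.105,0.175,0.164,0.085,1],[0.0255,0.0828,-0.1178,0.2,0.187,0.095,1]],
  ],
)

```text
t: 2.35
position: [0.4965, 0.3195, 0.2012]
eef_rot: [-1.166, -2.56, -0.206]
wrist_force: [-0.0, 0.4, 0.1]
gripper_width: 0.0883
grasp_force: 0.0
```

Run:
```python
from h import *
now()
s=cam("side");print("bowl side",plane(s,(341.3,188.5),.052))
w=cam("wrist");print(np.round(w["position"],3))
u=w["img"][:,:,::-1].copy()
for x in(-.076,.076):
  for y in(-.036,.036):
    P=R.from_euler("z",131.3,degrees=True).apply([x,y,.034])+[.465,.354,0];cv2.circle(u,tuple(int(v) for v in proj(w,P)),3,(0,255,0),-1)
P=[.465,.354,.112];cv2.circle(u,tuple(int(v) for v in proj(w,P)),3,(0,0,255),-1)
cv2.imwrite("pics/w1.png",u)
```

```text
t 2.35 grip [0.5008 0.3146 0.2187] psi,th,roll [ 1.31e+02 -2.02e+01  1.00e-01] q [ 0.24  0.54  1.3   0.31  1.47 -0.53] F [-0.   0.4  0.1] w 0.0883 gf 0.0
bowl side [ 0.37781033 -0.34705026  0.052     ]
[0.478 0.345 0.365]
```

View pics/w1.png

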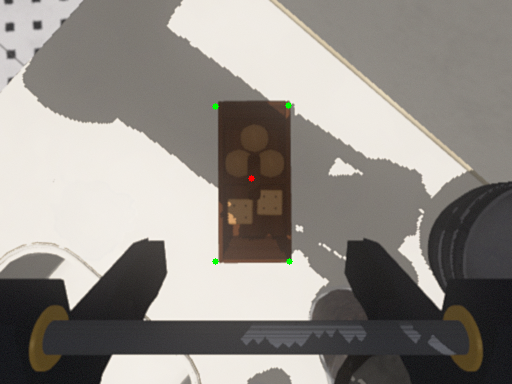

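The wrist view shows the dish with its corners at (219,101), (292,101), (219,262) and (292,263). The three walnuts are at the top, and the yaw is right. The dish lies about 3 px to the right of my prediction, so I'll correct for that.

Run:
```python
from h import *
w=cam("wrist")
q=[plane(w,p,.034) for p in((219,101),(292,101),(219,262),(292,263))]
c=np.mean(q,0);a=(q[0]+q[1]-q[2]-q[3]);print(c,np.degrees(np.arctan2(a[1],a[0])),np.linalg.norm(a)/2)
g=np.r_[(c[:2]+[.465,.354])/2 if 0 else c[:2],.08]
delta(g,131,-20)
```

```text
[0.46559279 0.35432996 0.034     ] 131.081241528175 0.158593094538375
rot [-0.003, -0.002, -0.001] shift [2.3, 0.5, 148.3] | 0.2 148
```

To row units: 148 mm / 1000 = 0.148, 143 mm / 1000 = 0.143.

Request:
jog_arm(
  rows=[
    [[0,0,0,0,0,0.02,1],[0,0,0,0.001,0,0.045,1],[0,0,0,0.001,0,0.07,1],[0,0,0,0.002,0,0.095,1],[0,0,0,0.002,0,0.115,1],[0,0,0,0.002,0,0.132,1],[0,0,0,0.002,0,0.143,1],[0,0,0,0.002,0,0.148,1]],
  ],
)

```text
t: 3.17
position: [0.4613, 0.3573, 0.064]
eef_rot: [-1.17, -2.561, -0.206]
wrist_force: [-0.4, 0.6, 0.2]
gripper_width: 0.0879
grasp_force: 0.0
```

Request:
jog_arm(
  rows=[
    [[0,0,0,0,0,0,0.4],[0,0,0,0,0,0,0.3],[0,0,0,0,0,0,0.2],[0,0,0,0,0,0,0.1],[0,0,0,0,0,0,0],[0,0,0,0,0,0,0],[0,0,0,0,0,0,0],[0,0,0,0,0,0,0]],
  ],
)

```text
t: 3.83
position: [0.4619, 0.3578, 0.0646]
eef_rot: [-1.17, -2.561, -0.207]
wrist_force: [0.3, 0.6, 0.5]
gripper_width: 0.0369
grasp_force: 0.0
```

Run:
```python
from h import *
now()
g=np.array([.4655,.354,.08])
delta(g+[0,0,.03],131,-20)
delta(np.array([.39,.23,.24]),100,-20)
```

```text
t 3.83 grip [0.4661 0.353  0.0822] psi,th,roll [130.9 -20.1  -0. ] q [ 0.32  0.67  1.48  0.35  1.16 -0.56] F [0.3 0.6 0.5] w 0.0369 gf 0.0
rot [0.001, -0.001, -0.001] shift [10.6, 0.2, -25.7] | 0.1 28
rot [-0.185, -0.001, 0.507] shift [12.8, -134.7, -163.3] | 30.9 212
```

Fingers are still closing, so I'll give them another call.

Request:
jog_arm(
  rows=[
    [[0,0,0,0,0,0,0],[0,0,0,0,0,0,0],[0,0,0,0,0,0,0],[0,0,0,0,0,0,0],[0,0,0,0,0,0,0],[0,0,0,0,0,0,0],[0,0,0,0,0,0,0],[0,0,0,0,0,0,0]],
  ],
)

```text
t: 4.5
position: [0.4618, 0.3577, 0.0644]
eef_rot: [-1.17, -2.561, -0.206]
wrist_force: [-0.1, -0.7, -4.0]
gripper_width: 0.0098
grasp_force: 30.0
```

Gripped on the 10 mm tab. Lifting straight up.

To row units: -90 mm / 1000 = -0.09, -80 mm / 1000 = -0.08.

Request:
jog_arm(
  rows=[
    [[0,0,0,0.001,0,-0.003,0],[0,0,0,0.003,0,-0.009,0],[0,0,0,0.007,0,-0.019,0],[0,0,0,0.012,0,-0.033,0],[0,0,0,0.018,0,-0.05,0],[0,0,0,0.024,0,-0.066,0],[0,0,0,0.029,0,-0.08,0],[0,0,0,0.033,0,-0.09,0]],
  ],
)

```text
t: 5.17
position: [0.4621, 0.358, 0.1628]
eef_rot: [-1.17, -2.563, -0.209]
wrist_force: [-0.0, -0.3, -4.3]
gripper_width: 0.0093
grasp_force: 30.0
```

Run:
```python
from h import *
now()
for a in((.41,.26,.22,95),(.37,.12,.26,60)):delta(a[:3],a[3],-20)
```

```text
t 5.17 grip [0.4662 0.3532 0.1804] psi,th,roll [ 1.31e+02 -2.00e+01 -1.00e-01] q [ 0.32  0.54  1.4   0.33  1.35 -0.49] F [-0.  -0.3 -4.3] w 0.0093 gf 30.0
rot [-0.212, -0.001, 0.59] shift [-19.1, -99.7, -49.3] | 35.9 113
rot [-0.422, -0.001, 1.164] shift [-83.0, -219.3, -115.4] | 70.9 261
```

To row units: -100 mm / 1000 = -0.1, -90 mm / 1000 = -0.09, 0.59 rad / 3.1416 = 0.1878.

Request:
jog_arm(
  rows=[
    [[-0.0032,0,0.0064,-0.001,-0.004,-0.002,0],[-0.0095,0,0.0255,-0.003,-0.014,-0.007,0],[-0.0191,0,0.0509,-0.006,-0.028,-0.014,0],[-0.0286,0,0.0796,-0.009,-0.044,-0.022,0],[-0.0382,0,0.1082,-0.012,-0.06,-0.03,0],[-0.0477,0,0.1369,-0.015,-0.076,-0.038,0],[-0.0605,0,0.1655,-0.018,-0.09,-0.045,0],[-0.0684,0,0.1878,-0.019,-0.1,-0.05,0]],
  ],
)

```text
t: 5.83
position: [0.4079, 0.2647, 0.2007]
eef_rot: [-1.943, -2.104, -0.342]
wrist_force: [0.0, 0.3, -2.4]
gripper_width: 0.0098
grasp_force: 30.0
```

Run:
```python
from h import *
now()
for a in((.36,.08,.25,50),(.35,-.05,.25,5)):delta(a[:3],a[3],-20)
```

```text
t 5.83 grip [0.4084 0.2583 0.2183] psi,th,roll [ 94.5 -20.    0.1] q [ 0.15  0.21  1.78  0.38  1.16 -0.09] F [ 0.   0.3 -2.4] w 0.0098 gf 30.0
rot [-0.267, -0.0, 0.73] shift [-154.3, -58.0, -90.0] | 44.6 188
rot [-0.536, 0.0, 1.468] shift [-279.5, -76.4, -135.6] | 89.6 320
```

To row units: -154 mm / 1000 = -0.154, -136 mm / 1000 = -0.136, 0.73 rad / 3.1416 = 0.2324.

Request:
jog_arm(
  rows=[
    [[-0.0064,0,0.0191,-0.012,-0.005,-0.008,0],[-0.0159,0,0.0446,-0.03,-0.012,-0.018,0],[-0.0286,0,0.0764,-0.05,-0.02,-0.03,0],[-0.0382,0,0.1082,-0.072,-0.028,-0.042,0],[-0.0509,0,0.1401,-0.094,-0.036,-0.054,0],[-0.0637,0,0.1719,-0.115,-0.044,-0.066,0],[-0.0732,0,0.2037,-0.136,-0.051,-0.079,0],[-0.0859,0,0.2324,-0.154,-0.058,-0.09,0]],
  ],
)

```text
t: 6.5
position: [0.3655, 0.0849, 0.2324]
eef_rot: [-2.681, -1.25, -0.476]
wrist_force: [0.3, 0.4, -4.0]
gripper_width: 0.0099
grasp_force: 30.0
```

Run:
```python
from h import *
now()
for a in((.35,-.09,.25,5),(.33,-.22,.25,-40)):delta(a[:3],a[3],-20)
```

```text
t 6.5 grip [0.3613 0.08   0.2499] psi,th,roll [ 50.  -20.1  -0.1] q [-0.32 -0.17  2.08  0.36  1.12  0.24] F [ 0.3  0.4 -4. ] w 0.0099 gf 30.0
rot [-0.267, -0.002, 0.738] shift [-130.9, 105.2, -47.7] | 45.0 175
rot [-0.537, -0.003, 1.476] shift [-240.8, 175.4, -87.7] | 90.0 311
```

To row units: 136 mm / 1000 = 0.136, -107 mm / 1000 = -0.107, -0.17 rad / 3.1416 = -0.0541.

Request:
jog_arm(
  rows=[
    [[-0.0095,0,0.0286,-0.013,0.017,-0.005,0],[-0.0191,0,0.0573,-0.026,0.034,-0.01,0],[-0.0318,0,0.0891,-0.04,0.051,-0.015,0],[-0.0414,0,0.1178,-0.054,0.068,-0.02,0],[-0.0541,0,0.1464,-0.067,0.085,-0.024,0],[-0.0637,0,0.1751,-0.08,0.102,-0.029,0],[-0.0732,0,0.2037,-0.093,0.119,-0.034,0],[-0.0859,0,0.2355,-0.107,0.136,-0.039,0]],
  ],
)

```text
t: 7.17
position: [0.3979, -0.0892, 0.2323]
eef_rot: [-3.076, -0.131, -0.547]
wrist_force: [1.4, 0.3, -3.3]
gripper_width: 0.0098
grasp_force: 30.0
```

Run:
```python
from h import *
now()
for a in((.37,-.25,.25,-40),(.33,-.26,.25,-45)):delta(a[:3],a[3],-20)
```

```text
t 7.17 grip [ 0.3914 -0.0897  0.2499] psi,th,roll [  4.9 -20.2  -0. ] q [-0.66 -0.12  2.04  0.29  0.98  0.69] F [ 1.4  0.3 -3.3] w 0.0098 gf 30.0
rot [-0.269, -0.003, 0.735] shift [-34.6, 162.4, -12.8] | 44.9 167
rot [-0.299, -0.003, 0.817] shift [-73.2, 169.3, -27.0] | 49.9 186
```

To row units: 165 mm / 1000 = 0.165, 150 mm / 1000 = 0.15, 0.33 rad / 3.1416 = 0.105.

Request:
jog_arm(
  rows=[
    [[-0.0127,0,0.035,-0.009,0.021,-0.003,0],[-0.0255,0,0.07,-0.018,0.042,-0.007,0],[-0.0382,0,0.105,-0.027,0.063,-0.01,0],[-0.0509,0,0.1401,-0.037,0.085,-0.014,0],[-0.0637,0,0.1751,-0.046,0.107,-0.017,0],[-0.0764,0,0.2101,-0.055,0.13,-0.021,0],[-0.0891,0,0.2451,-0.065,0.15,-0.024,0],[-0.0987,0,0.2737,-0.072,0.165,-0.027,0]],
  ],
)

```text
t: 7.83
position: [0.3356, -0.2603, 0.2328]
eef_rot: [2.714, -1.199, 0.482]
wrist_force: [1.0, 1.0, -3.9]
gripper_width: 0.0096
grasp_force: 30.0
```

Run:
```python
from h import *
now()
B=np.array([.382,-.347]);u=np.array([np.cos(np.radians(-48)),np.sin(np.radians(-48))])
for th in(-20,0,20,35,50):
    t=np.radians(th+20);r=np.array([.076*np.cos(t)-.046*np.sin(t),-.076*np.sin(t)-.046*np.cos(t)])
    zr=.075+.05*(50-th)/70
    g=np.r_[B+u*(-.02-r[0]),zr-r[1]];print(th,np.round(g,3));delta(g,-48,th)
c=cam("top");s=cam("side")
z=lambda i:cv2.resize(i[:,:,::-1],(390,390),interpolation=cv2.INTER_CUBIC)
cv2.imwrite("pics/b1.png",np.hstack([z(c["img"][160:260,280:380]),z(s["img"][130:230,290:390])]))
```

```text
t 7.83 grip [ 0.3312 -0.2556  0.2503] psi,th,roll [-47.7 -20.    0.3] q [-0.97 -0.09  2.01  0.07  0.88  1.4 ] F [ 1.   1.  -3.9] w 0.0096 gf 30.0
-20 [ 0.318 -0.276  0.171]
rot [-0.007, -0.001, 0.005] shift [-21.8, 24.0, 76.4] | 0.5 83
0 [ 0.331 -0.291  0.18 ]
rot [-0.006, -0.35, 0.006] shift [-6.0, 24.0, 73.8] | 20.0 78
20 [ 0.349 -0.311  0.181]
rot [-0.005, -0.699, 0.007] shift [14.0, 24.2, 79.3] | 40.0 84
35 [ 0.365 -0.328  0.174]
rot [-0.004, -0.96, 0.008] shift [29.9, 24.3, 89.2] | 55.0 97
50 [ 0.38  -0.345  0.162]
rot [-0.003, -1.222, 0.009] shift [45.2, 24.5, 104.3] | 70.0 116
```

View pics/b1.png

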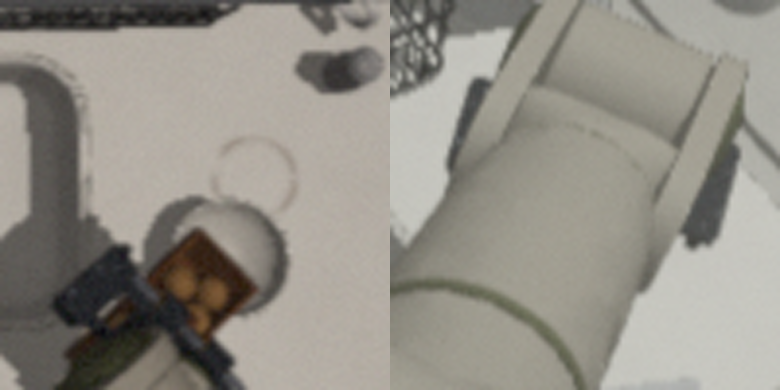

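The top crop shows the three walnuts in the section over the bowl's near edge, with the bowl centred near (0.381,-0.349). Now lowering and starting to tip.

To row units: 79 mm / 1000 = 0.079, 78 mm / 1000 = 0.078, -0.7 rad / 3.1416 = -0.2228.

Request:
jog_arm(
  rows=[
    [[0,-0.0095,0,-0.004,0.006,0.014,0],[0,-0.0318,0,-0.008,0.012,0.034,0],[0,-0.0637,0,-0.008,0.018,0.056,0],[0,-0.0955,0,-0.007,0.024,0.072,0],[0,-0.1273,0,-0.003,0.025,0.075,0],[0,-0.1592,0,0.003,0.025,0.077,0],[0,-0.191,0,0.009,0.025,0.078,0],[0,-0.2228,0,0.014,0.025,0.079,0]],
  ],
)

```text
t: 8.6
position: [0.3468, -0.3055, 0.1642]
eef_rot: [-2.712, 1.178, 0.48]
wrist_force: [0.4, -0.4, -3.5]
gripper_width: 0.0097
grasp_force: 30.0
```

```bash
cat > d.py <<'E'
from h import *
import sys
now()
B=np.array([.381,-.349]);u=np.array([np.cos(np.radians(-48)),np.sin(np.radians(-48))])
for th in map(float,sys.argv[1:]):
    t=np.radians(th+20);r=np.array([.076*np.cos(t)-.046*np.sin(t),-.076*np.sin(t)-.046*np.cos(t)])
    zr=.075+.05*(50-min(th,50))/70
    g=np.r_[B+u*(-.02-r[0]),zr-r[1]];print(th,np.round(g,3));delta(g,-48,th)
E
python3 d.py 35 50
```

```text
t 8.6 grip [ 0.3511 -0.3103  0.1817] psi,th,roll [-46.9  20.2   0.4] q [-0.95  0.45  1.55 -0.04  1.49  1.45] F [ 0.4 -0.4 -3.5] w 0.0097 gf 30.0
35.0 [ 0.364 -0.33   0.174]
rot [0.002, -0.258, 0.018] shift [19.1, 4.0, -1.6] | 14.8 20
50.0 [ 0.379 -0.347  0.162]
rot [0.004, -0.519, 0.018] shift [40.5, 4.4, -0.0] | 29.8 41
```

To row units: 40 mm / 1000 = 0.04, 37 mm / 1000 = 0.037, -0.52 rad / 3.1416 = -0.1655.

Request:
jog_arm(
  rows=[
    [[0,-0.0223,0.0016,0.005,0.002,0,0],[0,-0.0446,0.0032,0.01,0.003,-0.001,0],[0,-0.0668,0.0048,0.015,0.004,-0.001,0],[0,-0.0891,0.0048,0.021,0.004,-0.001,0],[0,-0.1114,0.0048,0.027,0.004,-0.001,0],[0,-0.1337,0.0048,0.033,0.004,-0.001,0],[0,-0.1528,0.0048,0.037,0.004,0,0],[0,-0.1655,0.0048,0.04,0.004,0,0]],
  ],
)

```text
t: 9.27
position: [0.3694, -0.3357, 0.1491]
eef_rot: [-2.354, 1.042, 1.098]
wrist_force: [0.5, 0.2, -4.1]
gripper_width: 0.0095
grasp_force: 30.0
```

```bash
python3 d.py 56
python3 - <<'E'
from h import *
c=cam("top");s=cam("side")
z=lambda i:cv2.resize(i[:,:,::-1],(390,390),interpolation=cv2.INTER_CUBIC)
cv2.imwrite("pics/b2.png",np.hstack([z(c["img"][160:260,280:380]),z(s["img"][130:230,290:390])]))
E
```

```text
t 9.27 grip [ 0.3791 -0.3463  0.1612] psi,th,roll [-47.8  50.   -0.1] q [-0.93  0.84  1.12 -0.09  2.05  1.47] F [ 0.5  0.2 -4.1] w 0.0095 gf 30.0
56.0 [ 0.385 -0.354  0.16 ]
rot [0.004, -0.105, 0.002] shift [5.2, 0.3, -6.6] | 6.0 8
```

View pics/b2.png

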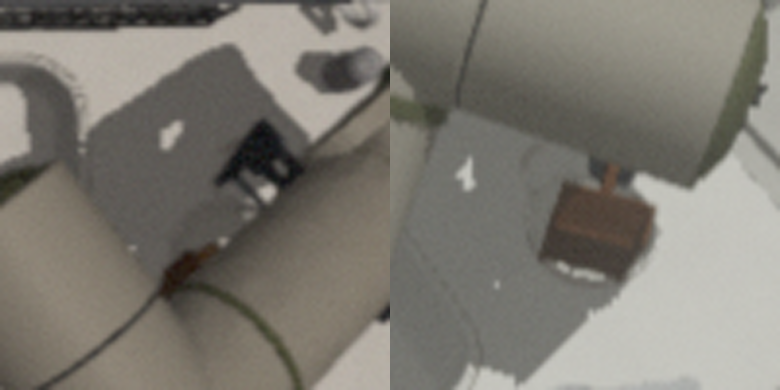

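The arm hides the walnuts from above. The side view shows the dish tipped within the bowl's outline. I'll tip a little further and hold.

To row units: -6 mm / 1000 = -0.006, 5 mm / 1000 = 0.005, -0.1 rad / 3.1416 = -0.0318.

Request:
jog_arm(
  rows=[
    [[0,-0.0095,0,0.002,0,-0.002,0],[0,-0.0191,0,0.003,0,-0.004,0],[0,-0.0318,0,0.005,0,-0.006,0],[0,-0.0318,0,0.005,0,-0.006,0],[0,-0.0318,0,0.005,0,-0.006,0],[0,-0.0318,0,0.005,0,-0.006,0],[0,-0.0318,0,0.005,0,-0.006,0],[0,-0.0318,0,0.005,0,-0.006,0]],
  ],
)

```text
t: 10.03
position: [0.3741, -0.3419, 0.1508]
eef_rot: [-2.277, 1.013, 1.199]
wrist_force: [0.6, 0.5, -3.5]
gripper_width: 0.0097
grasp_force: 30.0
```

Request:
jog_arm(
  rows=[
    [[0,0,0,0,0,0,0],[0,0,0,0,0,0,0],[0,0,0,0,0,0,0],[0,0,0,0,0,0,0],[0,0,0,0,0,0,0],[0,0,0,0,0,0,0],[0,0,0,0,0,0,0],[0,0,0,0,0,0,0]],
  ],
)

```text
t: 10.7
position: [0.3741, -0.342, 0.1503]
eef_rot: [-2.275, 1.013, 1.2]
wrist_force: [-0.2, -0.0, -3.2]
gripper_width: 0.0099
grasp_force: 30.0
```

Run:
```python
from h import *
now()
s=cam("side");w=cam("wrist")
z=lambda i:cv2.resize(i[:,:,::-1],(390,390),interpolation=cv2.INTER_CUBIC)
cv2.imwrite("pics/b3.png",np.hstack([z(w["img"]),z(s["img"][130:230,290:390])]))
```

```text
t 10.7 grip [ 0.3845 -0.3534  0.1609] psi,th,roll [-48.2  55.5  -0.4] q [-0.93  0.91  1.04 -0.1   2.16  1.46] F [-0.2 -0.  -3.2] w 0.0099 gf 30.0
```

View pics/b3.png

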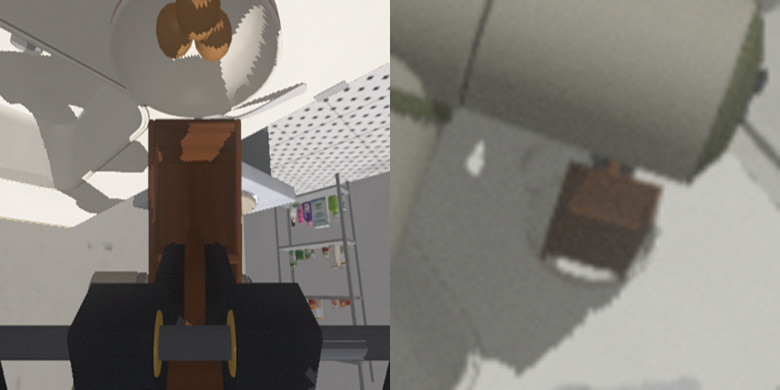

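The wrist view shows all three walnuts lying together in the bowl, with the walnut section empty. Now I'll untip, rising as I go.

Run:
```python
from h import *
delta((.365,-.33,.2),-48,35);delta((.345,-.29,.24),-48,15)
```

```text
rot [0.004, 0.358, -0.001] shift [-42.9, -1.2, 1.8] | 20.5 43
rot [0.005, 0.707, -0.0] shift [-94.7, -13.1, 11.3] | 40.5 96
```

To row units: -93 mm / 1000 = -0.093, -80 mm / 1000 = -0.08, 0.69 rad / 3.1416 = 0.2196.

Request:
jog_arm(
  rows=[
    [[0,0.0095,0,-0.008,0,0,0],[0,0.0318,0,-0.016,0,0,0],[0,0.0637,0,-0.028,0,0.001,0],[0,0.0955,0,-0.04,-0.001,0.002,0],[0,0.1273,0,-0.052,-0.004,0.004,0],[0,0.1592,0,-0.066,-0.007,0.006,0],[0,0.191,0,-0.08,-0.01,0.009,0],[0,0.2196,0,-0.093,-0.013,0.011,0]],
  ],
)

```text
t: 11.47
position: [0.3421, -0.2866, 0.2217]
eef_rot: [-2.751, 1.222, 0.382]
wrist_force: [0.3, -0.6, -3.1]
gripper_width: 0.0098
grasp_force: 30.0
```

Run:
```python
from h import *
now();delta((.34,-.25,.25),-45,-20)
```

```text
t 11.47 grip [ 0.3456 -0.2903  0.2397] psi,th,roll [-47.9  15.7  -0.2] q [-0.94  0.31  1.57 -0.03  1.53  1.47] F [ 0.3 -0.6 -3.1] w 0.0098 gf 30.0
rot [0.006, 0.623, -0.051] shift [-24.3, -23.3, -4.4] | 35.8 34
```

To row units: -24 mm / 1000 = -0.024, -23 mm / 1000 = -0.023, -0.03 rad / 3.1416 = -0.0095.

Request:
jog_arm(
  rows=[
    [[0,0.0191,0,-0.002,-0.002,0,0],[0,0.0446,-0.0032,-0.005,-0.005,-0.001,0],[0,0.0732,-0.0032,-0.009,-0.008,-0.002,0],[0,0.105,-0.0064,-0.013,-0.012,-0.002,0],[0,0.1369,-0.0095,-0.017,-0.016,-0.003,0],[0,0.1655,-0.0127,-0.02,-0.019,-0.004,0],[0,0.1846,-0.0159,-0.023,-0.022,-0.004,0],[0.0032,0.1974,-0.0159,-0.024,-0.023,-0.004,0]],
  ],
)

```text
t: 12.13
position: [0.3442, -0.254, 0.2311]
eef_rot: [2.75, -1.139, 0.478]
wrist_force: [0.2, 0.9, -3.0]
gripper_width: 0.0093
grasp_force: 30.0
```

Run:
```python
from h import *
now();delta((.39,-.09,.25),5,-20)
```

```text
t 12.13 grip [ 0.3397 -0.2497  0.2487] psi,th,roll [-45.  -19.6   0.3] q [-0.95 -0.08  2.    0.08  0.88  1.37] F [ 0.2  0.9 -3. ] w 0.0093 gf 30.0
rot [0.292, 0.004, -0.822] shift [-74.6, -153.3, -27.3] | 50.0 173
```

To row units: -153 mm / 1000 = -0.153, -134 mm / 1000 = -0.134, -0.39 rad / 3.1416 = -0.1241.

Request:
jog_arm(
  rows=[
    [[0.0095,0,-0.0223,-0.006,-0.013,-0.002,0],[0.0191,0,-0.0541,-0.015,-0.032,-0.006,0],[0.0318,0,-0.0891,-0.025,-0.052,-0.009,0],[0.0446,0,-0.1241,-0.035,-0.073,-0.013,0],[0.0573,0,-0.1592,-0.045,-0.094,-0.017,0],[0.07,0,-0.1942,-0.055,-0.114,-0.02,0],[0.0812,0,-0.2292,-0.065,-0.134,-0.024,0],[0.0923,0,-0.261,-0.074,-0.153,-0.027,0]],
  ],
)

```text
t: 12.8
position: [0.397, -0.0901, 0.2324]
eef_rot: [-3.075, -0.138, -0.532]
wrist_force: [0.7, -0.9, -3.6]
gripper_width: 0.0099
grasp_force: 30.0
```

Run:
```python
from h import *
now();delta((.37,.08,.25),50,-20)
```

```text
t 12.8 grip [ 0.3907 -0.0907  0.2501] psi,th,roll [  5.1 -19.6   0.2] q [-0.66 -0.12  2.04  0.28  0.99  0.69] F [ 0.7 -0.9 -3.6] w 0.0099 gf 30.0
rot [0.263, 0.005, -0.737] shift [-6.8, -176.4, -1.9] | 44.8 177
```

To row units: -176 mm / 1000 = -0.176, -154 mm / 1000 = -0.154, -0.37 rad / 3.1416 = -0.1178.

Request:
jog_arm(
  rows=[
    [[0.0095,0,-0.0286,-0.001,-0.022,0,0],[0.0191,0,-0.0573,-0.002,-0.044,0,0],[0.0318,0,-0.0891,-0.003,-0.066,-0.001,0],[0.0414,0,-0.1178,-0.003,-0.088,-0.001,0],[0.0509,0,-0.1464,-0.004,-0.11,-0.001,0],[0.0637,0,-0.1751,-0.005,-0.132,-0.001,0],[0.0732,0,-0.2037,-0.006,-0.154,-0.002,0],[0.0828,0.0016,-0.234,-0.007,-0.176,-0.002,0]],
  ],
)

```text
t: 13.47
position: [0.3746, 0.0842, 0.2324]
eef_rot: [-2.685, -1.246, -0.474]
wrist_force: [0.5, -0.4, -3.6]
gripper_width: 0.0095
grasp_force: 30.0
```

Run:
```python
from h import *
now();delta((.41,.26,.22),95,-20)
```

```text
t 13.47 grip [0.3704 0.0793 0.25  ] psi,th,roll [ 49.8 -19.9  -0.1] q [-0.31 -0.14  2.06  0.36  1.11  0.25] F [ 0.5 -0.4 -3.6] w 0.0095 gf 30.0
rot [0.272, 0.002, -0.741] shift [141.8, -91.1, 83.1] | 45.2 188
```

To row units: 142 mm / 1000 = 0.142, 127 mm / 1000 = 0.127, -0.56 rad / 3.1416 = -0.1783.

Request:
jog_arm(
  rows=[
    [[0.0095,0,-0.0286,0.018,-0.012,0.01,0],[0.0223,0,-0.0605,0.036,-0.023,0.021,0],[0.0318,0,-0.0891,0.054,-0.035,0.032,0],[0.0446,0,-0.121,0.073,-0.047,0.043,0],[0.0541,0,-0.1496,0.091,-0.059,0.054,0],[0.0637,0,-0.1783,0.11,-0.07,0.064,0],[0.0764,0,-0.2069,0.127,-0.082,0.075,0],[0.0859,0,-0.2355,0.142,-0.091,0.083,0]],
  ],
)

```text
t: 14.13
position: [0.4108, 0.2664, 0.202]
eef_rot: [-1.937, -2.112, -0.338]
wrist_force: [0.5, 0.2, -3.0]
gripper_width: 0.0099
grasp_force: 30.0
```

Run:
```python
from h import *
now();delta((.435,.35,.12),118,-20)
```

```text
t 14.13 grip [0.4113 0.2601 0.2196] psi,th,roll [ 94.9 -19.9   0.1] q [ 0.15  0.21  1.77  0.38  1.16 -0.09] F [ 0.5  0.2 -3. ] w 0.0099 gf 30.0
rot [0.136, 0.002, -0.378] shift [48.1, 29.0, 123.2] | 23.0 135
```

To row units: 123 mm / 1000 = 0.123, 114 mm / 1000 = 0.114, -0.378 rad / 3.1416 = -0.1203.

Request:
jog_arm(
  rows=[
    [[0.0032,0,-0.0127,0.005,0.003,0.012,0],[0.0095,0,-0.0286,0.011,0.007,0.028,0],[0.0159,0,-0.0446,0.018,0.011,0.046,0],[0.0223,0,-0.0605,0.025,0.015,0.064,0],[0.0286,0,-0.0796,0.032,0.019,0.082,0],[0.035,0,-0.0955,0.039,0.023,0.099,0],[0.0414,0,-0.1114,0.045,0.027,0.114,0],[0.0433,0.0006,-0.1203,0.048,0.029,0.123,0]],
  ],
)

```text
t: 14.8
position: [0.4331, 0.3548, 0.1018]
eef_rot: [-1.462, -2.425, -0.257]
wrist_force: [-0.7, 0.7, -4.4]
gripper_width: 0.0098
grasp_force: 30.0
```

Run:
```python
from h import *
now();delta((.435,.35,.083),118,-20.1)
c=cam("side");cv2.imwrite("pics/p.png",cv2.resize(c["img"][180:330,80:280][:,:,::-1],(800,600),interpolation=cv2.INTER_CUBIC))
```

```text
t 14.8 grip [0.4361 0.3491 0.1194] psi,th,roll [117.8 -20.    0. ] q [ 0.32  0.53  1.6   0.39  1.1  -0.36] F [-0.7  0.7 -4.4] w 0.0098 gf 30.0
rot [0.001, 0.002, -0.003] shift [-11.2, -0.5, 34.7] | 0.2 36
```

View pics/p.png

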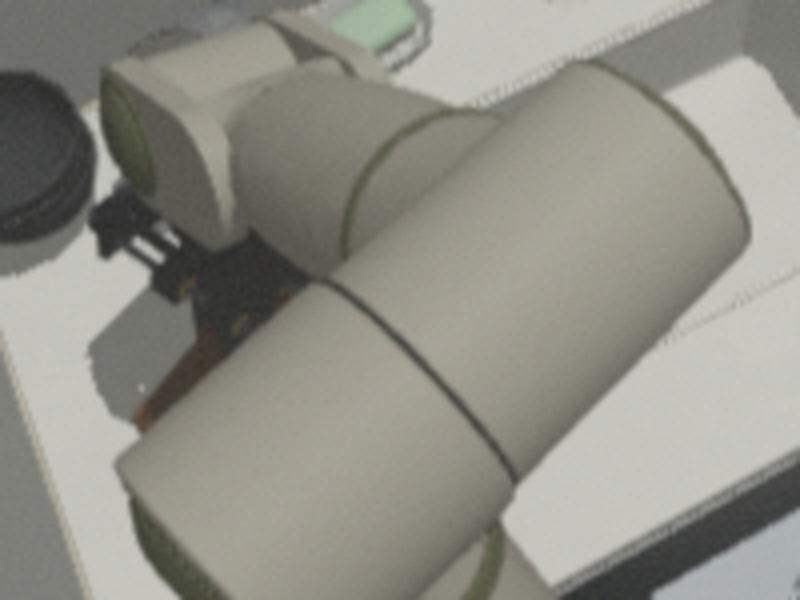

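The arm mostly hides the dish, but the worktop around it is clear of obstacles. Lowering slowly and watching the force.

To row units: 34 mm / 1000 = 0.034, 32 mm / 1000 = 0.032.

Request:
jog_arm(
  rows=[
    [[0,0,0,-0.002,0,0.006,0],[0,0,0,-0.004,0,0.013,0],[0,0,0,-0.007,0,0.02,0],[0,0,0,-0.009,0,0.026,0],[0,0,0,-0.01,0,0.03,0],[0,0,0,-0.011,0,0.032,0],[0,0,0,-0.012,0,0.034,0],[0,0,0,-0.012,0,0.034,0]],
  ],
)

```text
t: 15.52
position: [0.4335, 0.3543, 0.067]
eef_rot: [-1.467, -2.424, -0.26]
wrist_force: [0.0, 0.8, -3.5]
gripper_width: 0.0096
grasp_force: 30.0
```

```bash
python3 -c "
from h import *
now()"
```

```text
t 15.52 grip [0.4364 0.3486 0.0846] psi,th,roll [ 1.177e+02 -1.990e+01 -1.000e-01] q [ 0.32  0.58  1.63  0.4   1.03 -0.39] F [ 0.   0.8 -3.5] w 0.0096 gf 30.0
```

To row units: 2.8 mm / 1000 = 0.0028, 2.5 mm / 1000 = 0.0025.

Request:
jog_arm(
  rows=[
    [[0,0,0,0,0,0.0005,0],[0,0,0,0,0,0.001,0],[0,0,0,-0.0005,0,0.0015,0],[0,0,0,-0.0005,0,0.002,0],[0,0,0,-0.001,0,0.0025,0],[0,0,0,-0.001,0,0.0028,0],[0,0,0,-0.001,0,0.0028,0],[0,0,0,-0.001,0,0.0028,0]],
  ],
)

```text
t: 16.18
position: [0.4337, 0.3544, 0.0645]
eef_rot: [-1.467, -2.424, -0.261]
wrist_force: [0.2, -1.4, -0.7]
gripper_width: 0.0101
grasp_force: 30.0
```

```bash
python3 -c "
from h import *
now()"
```

```text
t 16.18 grip [0.4366 0.3488 0.0821] psi,th,roll [117.7 -19.9  -0.2] q [ 0.32  0.58  1.63  0.41  1.02 -0.39] F [ 0.2 -1.4 -0.7] w 0.0101 gf 30.0
```

Contact: the wrist load has gone. Release.

Request:
jog_arm(
  rows=[
    [[0,0,0,0,0,0,0.2],[0,0,0,0,0,0,0.4],[0,0,0,0,0,0,0.6],[0,0,0,0,0,0,0.8],[0,0,0,0,0,0,0.8],[0,0,0,0,0,0,0.8],[0,0,0,0,0,0,0.8],[0,0,0,0,0,0,0.8]],
  ],
)

```text
t: 16.85
position: [0.4335, 0.3544, 0.0642]
eef_rot: [-1.467, -2.424, -0.261]
wrist_force: [-0.3, -0.9, -0.1]
gripper_width: 0.0612
grasp_force: 0.0
```

To row units: -130 mm / 1000 = -0.13, -105 mm / 1000 = -0.105.

Request:
jog_arm(
  rows=[
    [[0,0,0,0,0,0,0.8],[0,0,0,0,0,0,0.8],[0,0,0,0,0,-0.01,0.8],[0,0,0,0,0,-0.03,0.8],[0,0,0,0,0,-0.055,0.8],[0,0,0,0,0,-0.08,0.8],[0,0,0,0,0,-0.105,0.8],[0,0,0,0,0,-0.13,0.8]],
  ],
)

```text
t: 17.52
position: [0.454, 0.3144, 0.1884]
eef_rot: [-1.467, -2.425, -0.261]
wrist_force: [-0.2, -0.0, -0.2]
gripper_width: 0.0702
grasp_force: 0.0
```

Run:
```python
from h import *
now()
w=cam("wrist");m=dishmask(w);k=big(m);r=cv2.minAreaRect(k)
b=cv2.boxPoints(r);print("dish",np.round(plane(w,r[0],.034)[:2],3),"edges",[round(np.linalg.norm(plane(w,b[i],.034)-plane(w,b[i+1],.034)),3) for i in(0,1)])
h=cv2.cvtColor(w["img"],cv2.COLOR_RGB2HSV);m=cv2.inRange(h,(8,70,130),(25,255,255))
for c in cv2.findContours(m,cv2.RETR_EXTERNAL,cv2.CHAIN_APPROX_NONE)[0]:
    if cv2.contourArea(c)>60:
        p=plane(w,np.mean(c,0)[0],.017)-[.4365,.349,0];print("biscuit?",cv2.contourArea(c),np.round(R.from_euler("z",-117.7,degrees=True).apply(p),3))
```

```text
t 17.52 grip [0.4569 0.3087 0.206 ] psi,th,roll [117.7 -19.9  -0.2] q [ 0.24  0.42  1.52  0.35  1.3  -0.36] F [-0.2 -0.  -0.2] w 0.0702 gf 0.0
dish [0.435 0.351] edges [np.float64(0.07), np.float64(0.158)]
```

Run:
```python
from h import *
w=cam("wrist");h=cv2.cvtColor(w["img"],cv2.COLOR_RGB2HSV)
D=R.from_euler("z",117.7,degrees=True)
for x in np.arange(-.066,.07,.012):
    print(round(x,3),[h[tuple(int(round(v)) for v in proj(w,D.apply([x,y,.017])+[.4355,.35,0])[::-1])].tolist()[2] for y in np.arange(-.028,.03,.007)])
```

```text
-0.066 [75, 75, 77, 78, 76, 79, 78, 83, 81]
-0.054 [57, 56, 71, 73, 72, 78, 81, 82, 68]
-0.042 [57, 65, 61, 58, 63, 74, 102, 120, 69]
-0.03 [76, 110, 57, 57, 59, 65, 65, 69, 69]
-0.018 [98, 108, 108, 110, 55, 107, 110, 111, 106]
-0.006 [96, 108, 108, 101, 55, 88, 109, 107, 104]
0.006 [56, 59, 56, 50, 60, 56, 61, 61, 61]
0.018 [55, 59, 57, 57, 55, 56, 61, 61, 59]
0.03 [59, 58, 58, 59, 55, 58, 61, 63, 60]
0.042 [61, 64, 59, 56, 60, 58, 60, 62, 62]
0.054 [61, 67, 64, 61, 62, 62, 66, 67, 62]
0.066 [66, 67, 67, 64, 67, 62, 62, 63, 62]
```

Both biscuits rest against the divider in their section, and the other section is empty.

```bash
python3 -c "
from station import robot
print(robot.finish_job())"
```

```text
the job is handed in; nothing more can be done
None
```

The job is handed in: all three walnuts were seen lying in the bowl, both biscuits stayed in their section, and the dish was set down on the worktop and let go; I did not re-check the bowl, shakers and coffee jar with the cameras afterwards, and no verdict was returned.

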